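Fit a sprung channel nut into the laboratory bench rail

TASK

Take the red-handled channel nut out of the white holder and lower it into the slot of the aluminium bench rail, level with the two red pointers. Press it gently down against its spring until it is clear beneath the rail's lips, give it a quarter turn, then let it rise so that the lips catch in its grooves, and leave it held there by its own spring, upright. Never force it against the rail, and leave everything else as it is.

Things in the scene. Friction and masses are not known exactly. Their poses are not given: they have to be found in the camera images.
- nut: Red-handled steel channel nut, 80 g, upright in a holder pocket. Origin: centre of the plate's underside; z up, x along its long side. Plate 38 (x) by 17 (y) mm, top at z = 6. A central block (x within 7) and end ridges (x 16 to 19 mm either side) rise to z = 10, leaving two grooves 9 mm wide across it. Same either way round; may be turned either way.
- nut_handle (a point): Middle of the nut's red handle, 47 mm above the nut's origin. Handle 26 mm along the nut's x, 14 mm along its y, from z = 30 to 64; grip it the 14 mm way. Below it a red collar, 24 mm across (z = 27 to 30), on a 10 mm stem.
- nut_tip (a point): Underside of the nut's sprung foot, 13 mm across: 20 mm below the nut's origin when free. A push of 2 N starts it moving in and each further mm takes 1.2 N; after 12 mm (16.4 N) it meets a hard stop. It stays pressed in about 4 mm when the nut is properly caught under the lips.
- rail: Fixed grey base plate (64 by 330 by 6 mm) with end brackets 62 mm tall that carry the aluminium channel, 300 mm long. Origin: centre of the plate's underside, on the bench; x across the channel, y along it. The channel is fixed somewhere between 0 and 30 mm up in its brackets: this lift differs every time and is NOT in any reading.
- slot (a point): Middle of the channel's slot, level with its top face IF the lift were 0 (41 mm above the bench; the real top is 0 to 30 mm higher). Slot 20 mm wide; channel 54 mm wide, floor 31 mm below its top, 48 mm wide inside.
- lips (a point): Middle of the slot, level with the lips' lower edges IF the lift were 0 (32 mm above the bench). Lips 3 mm thick, 10 to 13 mm off the middle, hang 9 mm down from the top, 22 mm above the floor. With its foot on the floor the nut clears them, to turn, once its spring is pressed in 8 mm (11.6 N); 13 to 15 N is right. Over 40 N in all between nut and rail bends them.
- mark: Pair of red plastic pointers on the bench, one on each side of the rail (each 18 by 10 by 30 mm, 45 mm off the middle). Origin: on the bench, on the rail's middle line, at the place along the rail where the nut must go; x across the rail, y along it.
- holder: Fixed white plastic holder, 130 (x) by 44 (y) mm, with two pockets 30 mm either side of its origin along x; the nuts' plates rest on it 26 mm above the bench, their x along the holder's x, between guide strips 4 mm high. Origin: centre of its underside.
- spare: Blue-handled nut of the same kind in the holder's other pocket; leave it there.
- tube_rack: White rack of red-capped sample tubes, 92 by 152 mm, 68 mm tall, origin under its centre; bystander.
- sharps_pail: Yellow sharps pail with red lid, 124 mm across, 133 mm tall, origin under its centre; bystander.
- spray: Bottle with blue cap, 60 mm across, 150 mm tall, origin under its centre; bystander.
- spanner: Steel spanner, 150 mm long, lying on the bench; bystander.
- collar: Steel shaft collar, 48 mm across, 18 mm tall; bystander.
- clamp_block: Aluminium block 50 by 70 by 30 mm; bystander.
Mind the look-alikes: they are no part of the job. What is meant by the nut is not green or yellow, and is the smaller of those in its own colour.

How it is judged (in metres and radians):
On the way, in this order (a step that is already met when the one before it is completed fails the run):
1. the red nut is in the slot near the pointers, its long side along the rail, pressed down beneath the lips against its spring (angle between the x axis of nut and the y axis of rail, either way round below 0.3 rad and x of nut in the frame of rail between -0.0045 and 0.0045 m and y of nut in the frame of mark between -0.02 and 0.02 m and distance between nut_tip and nut below 0.0128 m and z of nut in the frame of rail below 0.056 m), for 0.1 s.
2. the nut has been turned a quarter turn, across the rail, beneath the lips (angle between the x axis of nut and the x axis of rail, either way round below 0.2 rad and x of nut in the frame of rail between -0.0045 and 0.0045 m and distance between nut_tip and nut below 0.0175 m and z of nut in the frame of rail below 0.059 m), for 0.1 s.
At the end, for the whole second after the job is handed in: The red nut sits crosswise in the rail (0.2 rad), within 4.5 mm of its middle and 15 mm of the pointers, upright (0.2 rad) and at rest, caught on the lips: foot 14.5 to 17.5 mm below the plate, so its spring is still pressed in (all of step 2 and y of nut in the frame of mark between -0.015 and 0.015 m and distance between nut_tip and nut above 0.0145 m and angle between nut's own z axis and vertical below 0.2 rad and linear speed of nut below 0.02 m/s); the robot touches nothing.
It fails at once if the nut is forced against the rail (more than 40 N in all) (contact force between nut and rail above 40 N).
It fails at once if a bystander is moved by more than 20 mm (distance of any of spare, tube_rack, sharps_pail, spray, spanner, collar, clamp_block from where it was at the start of the episode above 0.02 m).
It also fails if it takes over 67 s, if anything falls off the work surface, if the arm or the gripper's body presses on something with over 40 N, if the wrist force passes 120 N, or if a joint passes its speed limit or range.

ROBOT

A 6-joint arm with a two-finger parallel gripper is mounted at the origin on the work surface. World frame = base frame: x ahead of the robot, y to its left, z up, the work surface at z = 0. Lengths are in mm, angles in rad, forces in N, time in s.
With the tool pointing down it reaches from about 275 to 750 mm from the base axis. Payload 10.2 kg.
Tool frame: the origin (TCP) lies at the very end of the fingers, on their centre line; the grasp point (between the pads) lies 19 mm behind it; z points along the fingers, y is the line along which they close (so a half turn about z gives the same grasp; the last joint's range is limited). The gripper opens to 85 mm and grips with 20 to 120 N. Pads are 22 mm wide; open, the fingers measure 114 mm over their backs; the gripper's body (76 mm by 85 mm) begins 54 mm behind the grasp point. The pads swing forward as they close: fully open they stand 13 mm farther back than shut.
Start: joints at [-1.412, 0.313, 1.498, -0, 1.331, -0.223], TCP at [195.598, -487.209, 207.494] pointing down, gripper open.
Joint ranges: [-2.94, 2.94], [-0.97, 2.17], [0.19, 2.56], [-1.23, 4.37], [0.02, 3.11], [-2.88, 2.88]. Speed limits (rad/s): [2.39, 2.39, 3.01, 3.14, 3.14, 3.14].

INTERFACE

Orientations are given as a unit quaternion [w, x, y, z].
In Python, from rig import ctrl, optics gives the robot as it stands. The module is installed in compiled form; this text tells all that it offers.
- The arm moves only by the shell command python3 -m handwheel 'ROWS' [FORCE]. ROWS is JSON, a list that holds one entry, the list of rows, each a list of 5 numbers: the gripper command: -1 is fully open, 1 is shut, values between are in proportion, then the shift along the world's x, y, z in units of 50 mm (1.0 is 50 mm), then the turn about the world's z in units of 8 degrees (1.0 is 8 degrees). In form: [[[gripper, tx, ty, tz, twist], ...]]. A call has 1 to 10 rows; each row shifts and turns the commanded pose from where the row before left it; what a row does not reach is not made up. A row lasts 1/10 s, in which the tool goes at most 50 mm and 8.59 degrees, less where a joint would pass 70% of its speed; a pose out of reach is approached as far as the arm can. A call is refused whole if a number of a shift passes 1 or a number of a turn 1, either way. A call with a gripper value outside its range is refused whole. The fingers move at their own pace and stop on an object; FORCE is the grip in N (left out, the last holds). Time passes only in rows, so rows that do not move let the fingers close. It gives the time, the measured TCP pose, the force, the opening and the grip force at its end, in the units of the state.
- ctrl.sense(): the state, without advancing time (a new reading comes with each control period).
- optics.capture(name): name is "side" or "top"; returns a dict with "img" (384x512x3 uint8, blue, green, red), "K" (3x3 intrinsics, pixels), "R" (3x3) and "t" (3): a world point X has camera coordinates R X + t. Camera axes: x right, y down, z forward; pixel columns grow to the right and rows downward; lengths in mm; the calibration is good to about 2 mm. A picture is of the moment at which its call begins. There is no depth.
- ctrl.finish_job(): hands the job in; it is judged then, once.
The state is a dict: "time_s": time; "joints": joint angles; "dq": joint speeds; "tau": joint torques, N m; "eef_pos": TCP position; "ee_rot": TCP orientation; "force": force on the tool from outside, world axes, zero at the start; "wrist_torque": the same for the moment, N m; "grip_width": opening from 0.0 (shut) to 1.0 (fully open); "grip_force": force on a finger pad.
Only numpy, scipy, OpenCV 4.12 (cv2) and the standard library are available. Lean on these libraries where they do the work, as an engineer would, in place of code of your own. Each camera call takes 0.05 s, during which the arm holds its last target. There are 200 camera calls.

## Working session

There is one attempt and no reset: what is moved stays moved. The work goes in short steps, Python scripts to look and compute and a shell command to move; the robot and the scene stay as the last step left them, time stands still between calls to the robot, and variables do not carry over. Pictures are saved under pics/ and viewed, at most 10 in all, crops included, and the job is handed in when it is done.

```bash
mkdir -p pics; python3 - <<'E'
from rig import ctrl, optics
import cv2,numpy as np,pickle
s=ctrl.sense();print(s)
for n in("side","top"):
    c=optics.capture(n);cv2.imwrite(f"pics/{n}0.png",c["img"]);pickle.dump(c,open(f"{n}0.pkl","wb"))
    print(n,c["K"].round(1).tolist(),(-c["R"].T@c["t"]).round(0),c["R"].round(3).tolist())
E
```

```text
{'time_s': 0.0, 'joints': array([-1.41240138e+00,  3.13470132e-01,  1.49846630e+00,  2.38852466e-05,
        1.33098108e+00, -2.23384716e-01]), 'dq': array([-2.29918734e-05, -1.85041856e-04,  8.29816405e-04,  6.08627974e-04,
        2.22365711e-04, -1.91837727e-03]), 'tau': array([-4.78640723e-04, -4.12268972e+01, -2.59743619e+01, -1.83431198e-04,
        4.12587746e-03,  2.10836140e-05]), 'eef_pos': array([ 195.55568699, -486.90491837,  206.91379241]), 'ee_rot': array([-6.61706417e-04,  9.81836118e-01,  1.89729803e-01,  3.31147380e-05]), 'force': array([-0.30231572,  1.03463977, -0.29663444]), 'wrist_torque': array([-0.04617587,  0.04563527,  0.01383284]), 'grip_force': 0.0, 'grip_width': 1.0005174110553623}
side [[459.5, 0.0, 250.2], [0.0, 459.5, 195.0], [0.0, 0.0, 1.0]] [ 464. 1062.  783.] [[-0.995, -0.097, -0.017], [-0.041, 0.558, -0.829], [0.09, -0.824, -0.56]]
top [[460.9, 0.0, 268.6], [0.0, 460.9, 196.0], [0.0, 0.0, 1.0]] [ 383.  -19. 1395.] [[0.025, -1.0, 0.008], [-0.987, -0.026, -0.156], [0.156, -0.004, -0.988]]
```

View pics/side0.png

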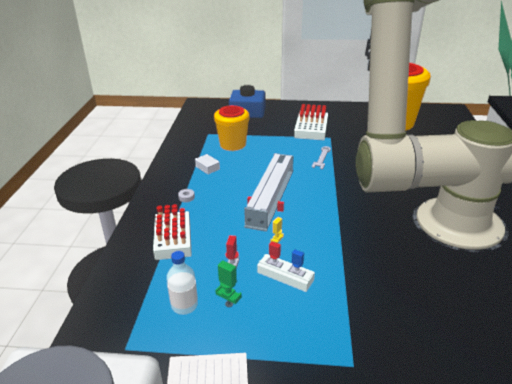

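View pics/top0.png

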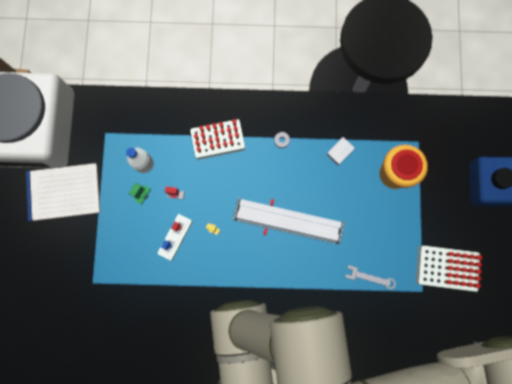

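```bash
cat > h.py <<'E'
import cv2,numpy as np,pickle
def ld(n): return pickle.load(open(n+".pkl","rb"))
def ray(c,p):
    d=c["R"].T@np.linalg.inv(c["K"])@np.array([p[0],p[1],1.]);return -c["R"].T@c["t"],d/np.linalg.norm(d)
def plane(c,p,z):
    o,d=ray(c,p);return (o+d*(z-o[2])/d[2]).round(1)
def tri(c1,p1,c2,p2):
    A=np.zeros((3,3));b=np.zeros(3);R=[ray(c1,p1),ray(c2,p2)]
    for o,d in R:
        P=np.eye(3)-np.outer(d,d);A+=P;b+=P@o
    X=np.linalg.solve(A,b);return X.round(1),round(max(np.linalg.norm((np.eye(3)-np.outer(d,d))@(X-o)) for o,d in R),1)
def proj(c,X):
    q=c["K"]@(c["R"]@np.array(X,float)+c["t"]);return (q[:2]/q[2]).round(1)
def red(img):
    h=cv2.cvtColor(img,cv2.COLOR_BGR2HSV);H,S,V=cv2.split(h)
    return (((H<8)|(H>172))&(S>130)&(V>80)).astype(np.uint8)
E
python3 - <<'E'
from h import *
s,t=ld("side0"),ld("top0")
a=cv2.resize(s["img"][205:315,205:335],None,fx=4.5,fy=4.5,interpolation=cv2.INTER_CUBIC)
b=cv2.resize(t["img"][175:270,120:350],None,fx=585/230,fy=585/230,interpolation=cv2.INTER_CUBIC)
o=np.zeros((a.shape[0]+0,800,3),np.uint8);
o=np.vstack([a,b])[:737]; o=cv2.resize(o,None,fx=.81,fy=.81);cv2.imwrite("pics/crop.png",o);print(o.shape)
for n,c in(("s",s),("t",t)):
    k,l,st,ce=cv2.connectedComponentsWithStats(red(c["img"]))
    for i in range(1,k):
        if st[i,4]>5: print(n,st[i],ce[i].round(1))
h=cv2.cvtColor(t["img"],cv2.COLOR_BGR2HSV)
w=((h[...,1]<70)&(h[...,2]>120)).astype(np.uint8)
m=np.zeros_like(w);m[135:285,100:420]=1
for q in cv2.findContours(w*m,cv2.RETR_EXTERNAL,cv2.CHAIN_APPROX_NONE)[0]:
    if cv2.contourArea(q)>150: print("w",cv2.contourArea(q),[np.round(v,1) for v in cv2.minAreaRect(q)[:2]],cv2.boxPoints(cv2.minAreaRect(q)).round(1).tolist())
E
```

```text
(597, 474, 3)
s [409  63  14  13 140] [414.5  69.2]
s [300 104  26  14 227] [312.5 109.8]
s [219 106  25  11 232] [231.  110.8]
s [248 197   3   4   7] [248.6 198. ]
s [278 201   5  10  46] [280.  205.9]
s [156 205   7   7  39] [159.2 208.2]
s [164 205   6  20  96] [166.5 213.6]
s [171 204   7  11  59] [174.1 208.6]
s [180 208   5  20  78] [181.7 217.7]
s [156 214   6  22  94] [158.7 224.1]
s [172 217   5  22  93] [174.3 227.5]
s [164 227   5  13  50] [166.3 233.3]
s [180 231   5   7  27] [182.5 234. ]
s [226 236  12  23 202] [231.3 247.8]
s [270 242  10  17 148] [274.3 249.8]
t [232 119   4   6  15] [233.7 120.9]
t [213 123   3   5  13] [214.2 124.8]
t [220 122   3   5  10] [220.7 123.9]
t [200 125   4  12  22] [201.7 130. ]
t [206 124   3   5  11] [207.4 125.9]
t [234 126   3   4   7] [235.1 127.9]
t [221 128   3   5   9] [222.  130.4]
t [228 128   2   4   7] [228.6 129.3]
t [215 130   2   5   9] [215.6 131.8]
t [236 132   2   5   7] [236.4 134.1]
t [195 134   3   4   8] [195.8 135.9]
t [229 134   3   4   9] [229.9 135.6]
t [216 137   3   4   8] [216.8 138.4]
t [203 139   2   4   7
[... 933 characters left out ...]
2, 45.3])] [[156.6999969482422, 253.3000030517578], [177.8000030517578, 213.10000610351562], [192.10000610351562, 220.60000610351562], [171.10000610351562, 260.79998779296875]]
w 2225.5 [array([288.1, 222.4]), array([108.8,  29.6])] [[231.6999969482422, 222.39999389648438], [239.5, 193.89999389648438], [344.5, 222.5], [336.70001220703125, 251.0]]
w 274.5 [array([138.5, 158.5]), array([18.4, 19.8])] [[125.0, 159.0], [139.0, 145.0], [152.0, 158.0], [138.0, 172.0]]
w 370.5 [array([340.3, 150.3]), array([16.3, 24. ])] [[326.0, 153.0], [343.0, 136.0], [354.5, 147.5], [337.5, 164.5]]
w 748.0 [array([217.5, 146.5]), array([23., 53.])] [[191.0, 135.0], [244.0, 135.0], [244.0, 158.0], [191.0, 158.0]]
```

View pics/crop.png

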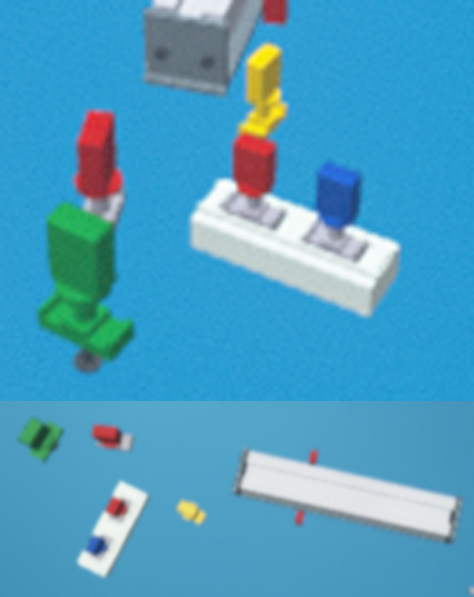

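The red candidates are the one in the holder (side 274,250; top 176,226) and a larger one standing outside it (side 231,248; top 172,191). The crop confirms the nut is the smaller one, in the holder's pocket beside the blue spare. Green and yellow are decoys. The pointers are at top (272,202) and (265,231).

```bash
python3 - <<'E'
from h import *
s,t=ld("side0"),ld("top0")
H=tri(s,(274.3,249.8),t,(175.9,226.2));print("handle",H)
P2=tri(s,(280,205.9),t,(265,231));P1=plane(t,(271.6,201.7),28);print("ptrs",P2,P1,plane(t,(265,231),28))
print("ptr1 tri",tri(s,(248.6,198),t,(271.6,201.7)))
hb=[plane(t,p,27) for p in [(156.7,253.3),(177.8,213.1),(192.1,220.6),(171.1,260.8)]];print("holder",hb,np.mean(hb,0))
v=hb[1]-hb[0];print("hold ang",np.degrees(np.arctan2(v[1],v[0])))
for z in(50,62):
  rb=[plane(t,p,z) for p in [(231.7,222.4),(239.5,193.9),(344.5,222.5),(336.7,251.)]];print(z,rb,np.mean(rb,0))
  v=rb[2]-rb[1];print(np.degrees(np.arctan2(v[1],v[0])),[np.linalg.norm(rb[i]-rb[i-1]) for i in range(4)])
r=t["img"][185:260,225:350];cv2.imwrite("pics/rt.png",cv2.resize(r,None,fx=6,fy=6,interpolation=cv2.INTER_CUBIC))
r=s["img"][145:235,235:305];cv2.imwrite("pics/rs.png",cv2.resize(r,None,fx=6.5,fy=6.5,interpolation=cv2.INTER_CUBIC))
E
```

```text
handle (array([498.2, 239.4,  72.1]), np.float64(1.1))
ptrs (array([495.3, -16.6,  17.2]), np.float64(0.8)) [581.9 -34.1  28. ] [493.5 -16.6  28. ]
ptr1 tri (array([585.1, -34. ,  27.9]), np.float64(3.2))
holder [array([419.8, 300.1,  27. ]), array([540.3, 244.8,  27. ]), array([519., 201.,  27.]), array([399.1, 256.5,  27. ])] [469.55 250.6   27.  ]
hold ang -24.651391777425474
50 [array([514.4,  81.4,  50. ]), array([599.4,  61.5,  50. ]), array([ 522.7, -249. ,   50. ]), array([ 439.1, -226.2,   50. ])] [518.9   -83.075  50.   ]
-103.87548375920272 [np.float64(316.6825697761088), np.float64(87.2983963197492), np.float64(319.83298766700096), np.float64(86.65333230753451)]
62 [array([513.2,  80.5,  62. ]), array([597.5,  60.8,  62. ]), array([ 521.4, -246.9,   62. ]), array([ 438.6, -224.4,   62. ])] [517.675 -82.5    62.   ]
-103.89156853445813 [np.float64(313.89356476359944), np.float64(86.57124233831921), np.float64(316.9708188461518), np.float64(85.8026223375486)]
```

View pics/rt.png

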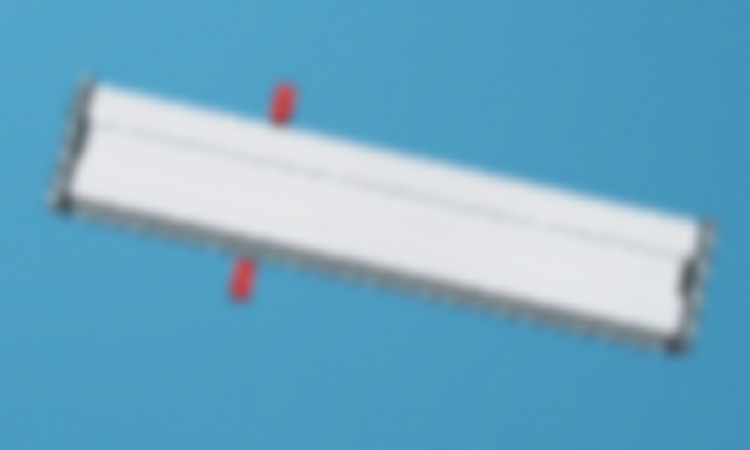

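View pics/rs.png

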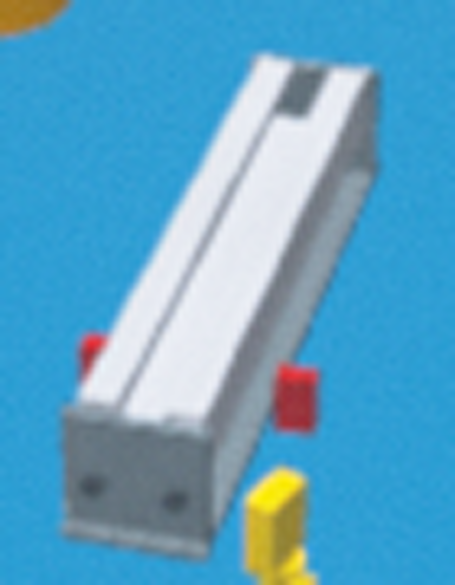

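The slot's outline is clear in both views. I'll fit the channel's two top edges in each and intersect the viewing planes, which gives the middle line and the lift.

```bash
cat > rail.py <<'E'
from h import *
s,t=ld("side0"),ld("top0")
def edge(c,a,b,w=4):  # subpixel fit of bright->dark edge near segment a-b (bright to darker along normal)
    g=cv2.cvtColor(c["img"],cv2.COLOR_BGR2GRAY).astype(np.float32);S=cv2.split(c["img"])[2].astype(np.float32)
    a,b=np.array(a,float),np.array(b,float)
    for _ in range(3):
        d=(b-a)/np.linalg.norm(b-a);n=np.array([-d[1],d[0]]);P=[]
        for f in np.linspace(.08,.92,60):
            u=np.arange(-w,w+.01,.25);q=a+f*(b-a)+u[:,None]*n
            v=cv2.remap(S,q[None,:,0].astype(np.float32),q[None,:,1].astype(np.float32),cv2.INTER_LINEAR)[0]
            G=abs(np.gradient(cv2.GaussianBlur(v[None],(5,1),0)[0]));k=G.argmax()
            sl=slice(max(0,k-4),k+5);uu=(u[sl]*G[sl]).sum()/G[sl].sum();P.append(a+f*(b-a)+uu*n)
        vx,vy,x,y=cv2.fitLine(np.array(P,np.float32),cv2.DIST_HUBER,0,.01,.01).ravel()
        D=np.array([vx,vy]);o=np.array([x,y]);a,b=[o+((p-o)@D)*D for p in(a,b)]
        w=2.5
    r=[abs((p-o)@np.array([-vy,vx])) for p in P]
    print("res",np.median(r).round(2),a.round(1),b.round(1));return a,b
def n(c,a,b): 
    v=np.cross(ray(c,a)[1],ray(c,b)[1]);return v/np.linalg.norm(v),ray(c,a)[0]
C=lambda p,ox,oy,f:(ox+p[0]/f,oy+p[1]/f)
T=lambda *p:C(p,225,185,6)
Sd=lambda *p:C(p,235,145,6.5)
et={'p':edge(t,T(100,85),T(700,218)),'m':edge(t,T(80,195),T(680,330)),'k':edge(t,T(110,125),T(690,252),2)}
es={'p':edge(s,Sd(255,65),Sd(85,395)),'m':edge(s,Sd(375,75),Sd(212,415)),'k':edge(s,Sd(275,100),Sd(130,400),2)}
L={}
for k in et:
    n1,o1=n(t,*et[k]);n2,o2=n(s,*es[k]);d=np.cross(n1,n2);d/=np.linalg.norm(d);d*=-np.sign(d[1])
    X=[np.linalg.solve(np.array([n1,n2,[0,1,0]]),[n1@o1,n2@o2,y]) for y in(60,-25,-220)]
    print(k,d.round(4),"ang",np.degrees(np.arctan2(d[1],d[0])).round(2),[x.round(1).tolist() for x in X])
E
python3 rail.py
```

```text
res 0.17 [241.7 198.8] [341.6 221.5]
res 0.15 [238.3 217.5] [338.2 240.5]
res 0.27 [243.2 206.7] [339.7 228.4]
res 0.13 [273.5 154.6] [246.5 204.9]
res 0.08 [291.1 155.8] [266.3 208.2]
res 0.35 [277.7 160.6] [254.3 206.2]
p [-1.981e-01 -9.802e-01 -5.000e-04] ang -101.43 [[583.0, 60.0, 72.0], [565.8, -25.0, 72.0], [526.4, -220.0, 71.9]]
m [-0.1998 -0.9798  0.0022] ang -101.52 [[526.5, 60.0, 72.9], [509.1, -25.0, 73.0], [469.4, -220.0, 73.5]]
k [-0.193  -0.9811 -0.0154] ang -101.13 [[560.9, 60.0, 71.7], [544.2, -25.0, 70.3], [505.9, -220.0, 67.3]]
```

Channel top comes out at z≈71 (lift ≈30). The mark is near (537.8, -25.2) and the rail runs at 78.5°. The nut is near (498, 239), long side at -24.6°. Now I'll move above the nut (Δ = +302, +726 mm, +133.5°).

```bash
python3 -m handwheel '[[[-0.2,0.224,0.538,0,0.62],[-0.2,0.224,0.538,0,0.62],[-0.2,0.224,0.538,0,0.62],[-0.2,0.224,0.538,0,0.62],[-0.2,0.224,0.538,0,0.62],[-0.2,0.224,0.538,0,0.62],[-0.2,0.224,0.538,0,0.62],[-0.2,0.224,0.538,0,0.62],[-0.2,0.224,0.538,0,0.62],[-0.2,0.224,0.538,0,0.62]]]' 40
python3 -m handwheel '[[[-0.2,0.224,0.538,0,0.62],[-0.2,0.224,0.538,0,0.62],[-0.2,0.224,0.538,0,0.62],[-0.2,0.224,0.538,0,0.62],[-0.2,0.224,0.538,0,0.62],[-0.2,0.224,0.538,0,0.62],[-0.2,0.224,0.538,0,0.62],[-0.2,0.224,0.538,0,0.62],[-0.2,0.224,0.538,0,0.62],[-0.2,0.224,0.538,0,0.62]]]' 40
python3 -m handwheel '[[[-0.2,0.224,0.538,0,0.62],[-0.2,0.224,0.538,0,0.62],[-0.2,0.224,0.538,0,0.62],[-0.2,0.224,0.538,0,0.62],[-0.2,0.224,0.538,0,0.62],[-0.2,0.224,0.538,0,0.62],[-0.2,0.224,0.538,0,0.62],[-0.2,0,0,0,0],[-0.2,0,0,0,0]]]' 40
cat >> h.py <<'E'
def st():
    from rig import ctrl
    s=ctrl.sense();w,x,y,z=s["ee_rot"];print(round(s["time_s"],2),s["eef_pos"].round(1),"yaw",np.degrees(2*np.arctan2(y,x)).round(2),"tilt",round(float(np.degrees(2*np.hypot(w,z))),2),"F",s["force"].round(1),"M",s["wrist_torque"].round(2),"w",round(s["grip_width"]*85,1),"gf",round(s["grip_force"],1),"j",s["joints"].round(2))
E
python3 -c "from h import *;st()"
```

```text
time_s: 1.1
eef_pos: [307.8, -217.0, 207.4]
ee_rot: [-0.0, 0.811, 0.585, 0.0]
force: [0.5, -0.9, -0.5]
grip_width: 0.599
grip_force: 0.0
time_s: 2.1
eef_pos: [419.8, 52.1, 207.3]
ee_rot: [-0.0, 0.49, 0.872, -0.0]
force: [-0.1, -0.8, -0.3]
grip_width: 0.601
grip_force: 0.0
time_s: 3.0
eef_pos: [497.7, 239.1, 206.9]
ee_rot: [-0.001, 0.21, 0.978, -0.0]
force: [-0.3, -0.4, 0.2]
grip_width: 0.599
grip_force: 0.0
3.0 [497.7 239.1 206.9] yaw 155.79 tilt 0.07 F [-0.3 -0.4  0.2] M [ 0.01 -0.   -0.03] w 50.9 gf 0.0 j [ 0.24  0.37  1.41 -0.    1.35 -0.91]
```

```bash
python3 -m handwheel '[[[-0.2,0,0,-0.4,-0.05],[-0.2,0,0,-0.4,0],[-0.2,0,0,-0.4,0],[-0.2,0,0,-0.4,0],[-0.2,0,0,-0.4,0],[-0.2,0,0,-0.4,0],[-0.2,0,0,-0.3,0],[-0.2,0,0,-0.24,0],[-0.2,0,0,0,0],[-0.2,0,0,0,0]]]' 40
python3 - <<'E'
from h import *
from rig import optics
st()
im=[]
for n,(u,v) in(("side",(274,245)),("top",(176,228))):
    c=optics.capture(n);pickle.dump(c,open(n+"1.pkl","wb"));im.append(cv2.resize(c["img"][v-35:v+35,u-35:u+35],(390,390),interpolation=cv2.INTER_CUBIC))
cv2.imwrite("pics/g1.png",np.hstack(im))
E
```

```text
time_s: 4.0
eef_pos: [498.3, 238.8, 61.0]
ee_rot: [0.0, 0.213, 0.977, 0.0]
force: [0.7, -0.0, 0.7]
grip_width: 0.601
grip_force: 0.0
4.0 [498.3 238.8  61. ] yaw 155.36 tilt 0.03 F [ 0.7 -0.   0.7] M [-0.03 -0.01  0.04] w 51.1 gf 0.0 j [ 0.23  0.53  1.59 -0.    1.02 -0.91]
```

View pics/g1.png

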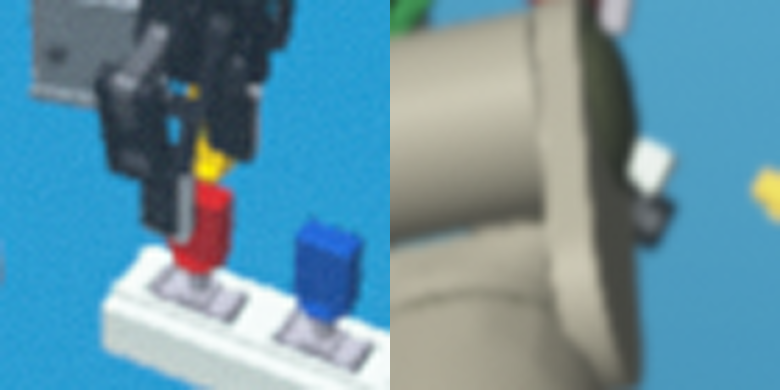

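The fingers straddle the red handle (crop 200,230). The top view is hidden by the arm. Closing.

```bash
python3 -m handwheel '[[[0.3,0,0,0,0],[0.5,0,0,0,0],[0.7,0,0,0,0],[1,0,0,0,0],[1,0,0,0,0],[1,0,0,0,0],[1,0,0,0,0]]]' 50
python3 -c "from h import *;st()"
```

```text
time_s: 4.8
eef_pos: [498.2, 239.2, 61.0]
ee_rot: [0.0, 0.213, 0.977, 0.0]
force: [-0.5, 0.3, 6.4]
grip_width: 0.139
grip_force: 49.1
4.8 [498.2 239.2  61. ] yaw 155.4 tilt 0.04 F [-0.5  0.3  6.4] M [-0.08  0.16 -0.02] w 11.8 gf 49.1 j [ 0.24  0.53  1.59  0.    1.02 -0.91]
```

```bash
python3 -m handwheel '[[[1,0,0,0.1,0],[1,0,0,0.2,0],[1,0,0,0.3,0],[1,0,0,0.4,0],[1,0,0,0.4,0],[1,0,0,0.4,0],[1,0,0,0.4,0],[1,0,0,0,0],[1,0,0,0,0]]]'
python3 -m handwheel '[[[1,0.07,-0.48,0,-0.88],[1,0.07,-0.48,0,-0.88],[1,0.07,-0.48,0,-0.88],[1,0.07,-0.48,0,-0.88],[1,0.07,-0.48,0,-0.88],[1,0.07,-0.48,0,-0.88],[1,0.07,-0.48,0,-0.88],[1,0.07,-0.48,0,-0.88],[1,0.07,-0.48,0,-0.88],[1,0.07,-0.48,0,-0.88]]]'
python3 -m handwheel '[[[1,0.07,-0.48,0,-0.81],[1,0,0,0,0],[1,0,0,0,0],[1,0,0,0,0]]]'
python3 - <<'E'
from h import *
from rig import optics
st()
for n in("side","top"):
    c=optics.capture(n);pickle.dump(c,open(n+"2.pkl","wb"))
    k,l,s_,ce=cv2.connectedComponentsWithStats(red(c["img"]))
    for i in range(1,k):
        if s_[i,4]>5 and 235<ce[i][0]<320: print(n,s_[i],ce[i].round(1))
c=ld("side2");t=ld("top2")
a=cv2.resize(c["img"][125:225,225:315],(540,600),interpolation=cv2.INTER_CUBIC);b=cv2.resize(t["img"][160:260,225:265],(240,600),interpolation=cv2.INTER_CUBIC)
cv2.imwrite("pics/r2.png",np.hstack([a,b]))
E
```

```text
time_s: 5.7
eef_pos: [497.8, 239.0, 170.2]
ee_rot: [-0.0, 0.213, 0.977, -0.0]
force: [-0.6, -0.4, -1.4]
grip_width: 0.137
grip_force: 48.9
time_s: 6.7
eef_pos: [532.4, -1.8, 169.1]
ee_rot: [-0.001, 0.739, 0.674, -0.001]
force: [-0.9, 0.1, -0.5]
grip_width: 0.141
grip_force: 49.0
time_s: 7.1
eef_pos: [536.1, -24.2, 169.9]
ee_rot: [-0.001, 0.774, 0.633, -0.0]
force: [0.7, 0.8, 0.2]
grip_width: 0.138
grip_force: 48.9
7.1 [536.1 -24.2 169.9] yaw 78.62 tilt 0.07 F [0.7 0.8 0.2] M [-0.    0.    0.01] w 11.7 gf 48.9 j [-0.26  0.37  1.52  0.    1.25 -0.06]
side [300 104  26  14 234] [312.2 109.7]
side [263 147   8  15  77] [265.9 154.8]
side [248 197   3   4   8] [248.6 198.1]
side [278 201   5  10  46] [280.  205.9]
top [234 126   3   4   7] [235.1 127.9]
top [236 132   2   5   7] [236.4 134.1]
```

View pics/r2.png

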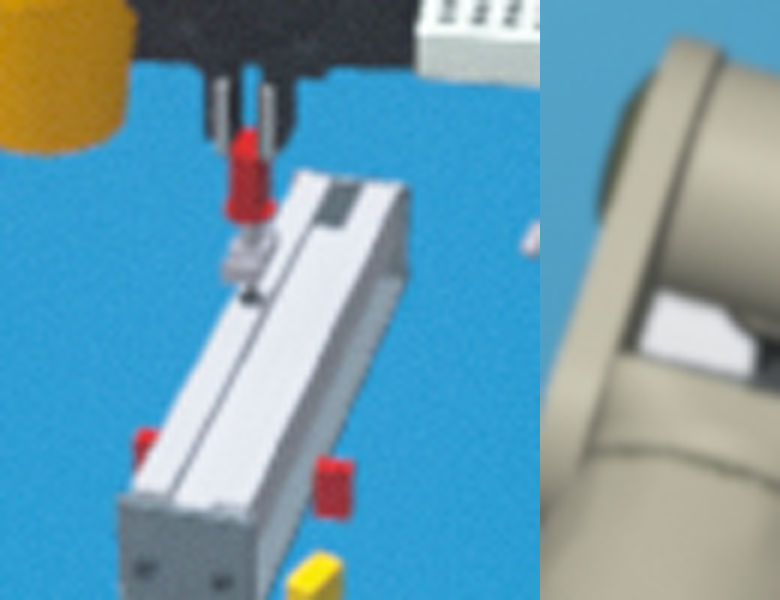

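```bash
python3 - <<'E'
from h import *
for n in("side",):
    c=ld(n+"2")
    print(n,"pred handle mid",proj(c,[536.1,-24.2,182]),"foot",proj(c,[536.1,-24.2,115]),"handle bottom",proj(c,[536.1,-24.2,165]))
    img=c["img"];h=cv2.cvtColor(img,cv2.COLOR_BGR2HSV)
    for v in range(147,182):
        blue=(h[v,255:285,0]>90)&(h[v,255:285,0]<115)&(h[v,255:285,1]>120)
        r=np.where(red(img)[v,255:285])[0]+255
        d=np.where(h[v,255:285,2]<90)[0]+255
        print(v,r.min() if len(r) else '',r.max() if len(r) else '',r.mean().round(1) if len(r) else '',d[:6])
    # slot in side view: rail mid line at top z=71 and edges
    for y in(-25,-24):
        for x in(537.5,): print(proj(c,[x,y,71]),proj(c,[x+27*.98,y-27*.199,71]),proj(c,[x-27*.98,y+27*.199,71]))
E
```

```text
side pred handle mid [266.4 153.8] foot [266.4 175. ] handle bottom [266.4 159.3]
147 264 267 265.5 [263 271 272]
148 264 267 265.5 [271]
149 264 267 265.5 []
150 264 267 265.5 []
151 264 267 265.5 []
152 264 268 266.0 []
153 264 268 266.0 []
154 264 268 266.0 []
155 264 268 266.0 []
156 264 268 266.0 []
157 264 268 266.0 []
158 263 269 266.0 []
159 263 270 266.5 []
160 263 269 266.0 []
161 264 268 266.0 []
162    []
163    []
164    []
165    []
166    []
167    []
168    []
169    []
170    []
171    []
172    []
173    []
174    []
175    []
176    []
177    []
178    []
179    []
180    []
181    []
[265.9 188.1] [256.7 186.7] [275.1 189.5]
[265.8 188.3] [256.7 186.9] [275.1 189.7]
```

```bash
cat >> rail.py <<'E'
for nm,c,e in(("side",s,es),("top",t,et)):
  for z in(69,71):
    X=[]
    for k in"pm":
        A,B=[plane(c,q,z) for q in e[k]];X.append(A+(B-A)*(-25-A[1])/(B[1]-A[1]))
    print(nm,z,[x[0].round(1) for x in X],"mid",((X[0]+X[1])/2)[0].round(2),"w",((X[0]-X[1])[0]*.98).round(1))
E
python3 rail.py|tail -4
```

```text
side 69 [np.float64(567.2), np.float64(510.7)] mid 538.91 w 55.4
side 71 [np.float64(566.2), np.float64(509.9)] mid 538.07 w 55.1
top 69 [np.float64(566.2), np.float64(509.5)] mid 537.88 w 55.6
top 71 [np.float64(566.0), np.float64(509.3)] mid 537.64 w 55.5
```

```bash
python3 -m handwheel '[[[1,0.028,0,0,0],[1,0,0,-0.2,0],[1,0,0,-0.3,0],[1,0,0,-0.3,0],[1,0,0,-0.2,0],[1,0,0,-0.1,0],[1,0,0,-0.06,0],[1,0,0,0,0],[1,0,0,0,0]]]'
python3 -c "from h import *;st()"
python3 -m handwheel '[[[1,0,0,-0.02,0],[1,0,0,-0.02,0],[1,0,0,-0.02,0],[1,0,0,-0.02,0],[1,0,0,0,0]]]'
python3 -c "from h import *;st()"
```

```text
time_s: 8.1
eef_pos: [538.2, -25.0, 113.0]
ee_rot: [0.0, 0.774, 0.633, 0.0]
force: [0.1, -0.3, -1.5]
grip_width: 0.136
grip_force: 48.9
8.1 [538.2 -25.  113. ] yaw 78.52 tilt 0.05 F [ 0.1 -0.3 -1.5] M [ 0.09 -0.03 -0.01] w 11.5 gf 48.9 j [-0.26  0.43  1.59 -0.    1.12 -0.06]
time_s: 8.6
eef_pos: [537.8, -24.9, 108.4]
ee_rot: [-0.0, 0.774, 0.633, -0.0]
force: [0.3, -0.4, -0.2]
grip_width: 0.14
grip_force: 48.9
8.6 [537.8 -24.9 108.4] yaw 78.52 tilt 0.02 F [ 0.3 -0.4 -0.2] M [-0.03  0.01  0.05] w 11.9 gf 48.9 j [-0.26  0.44  1.59  0.    1.11 -0.06]
```

```bash
python3 -m handwheel '[[[1,0,0,-0.02,0],[1,0,0,-0.02,0],[1,0,0,-0.02,0],[1,0,0,0,0]]]'
python3 -c "from h import *;st()"
python3 -m handwheel '[[[1,0,0,-0.02,0],[1,0,0,-0.02,0],[1,0,0,0,0]]]'
python3 -c "from h import *;st()"
```

```text
time_s: 9.0
eef_pos: [537.8, -24.9, 105.3]
ee_rot: [-0.0, 0.774, 0.633, -0.0]
force: [0.0, -0.4, -0.0]
grip_width: 0.141
grip_force: 48.9
9.0 [537.8 -24.9 105.3] yaw 78.52 tilt 0.02 F [ 0.  -0.4 -0. ] M [ 0.03  0.02 -0.  ] w 12.0 gf 48.9 j [-0.26  0.44  1.59 -0.    1.11 -0.06]
time_s: 9.3
eef_pos: [537.8, -24.9, 103.3]
ee_rot: [-0.0, 0.774, 0.633, -0.0]
force: [0.1, -0.3, -0.8]
grip_width: 0.138
grip_force: 48.9
9.3 [537.8 -24.9 103.3] yaw 78.52 tilt 0.02 F [ 0.1 -0.3 -0.8] M [-0.03  0.01  0.01] w 11.7 gf 48.9 j [-0.26  0.45  1.6   0.    1.1  -0.06]
```

```bash
for i in 1; do :; done; python3 -m handwheel '[[[1,0,0,-0.02,0],[1,0,0,-0.02,0],[1,0,0,-0.02,0],[1,0,0,0,0]]]'
python3 -m handwheel '[[[1,0,0,-0.02,0],[1,0,0,-0.02,0],[1,0,0,0,0]]]'
python3 -m handwheel '[[[1,0,0,-0.02,0],[1,0,0,-0.02,0],[1,0,0,0,0]]]'
python3 -c "from h import *;st()"
```

```text
time_s: 9.7
eef_pos: [537.8, -24.9, 100.3]
ee_rot: [-0.0, 0.774, 0.633, -0.0]
force: [0.3, 0.3, 0.1]
grip_width: 0.139
grip_force: 48.9
time_s: 10.0
eef_pos: [538.0, -25.0, 98.5]
ee_rot: [0.0, 0.774, 0.633, 0.0]
force: [0.2, -0.0, -0.8]
grip_width: 0.137
grip_force: 49.0
time_s: 10.3
eef_pos: [537.9, -24.9, 96.3]
ee_rot: [-0.0, 0.774, 0.633, -0.0]
force: [0.5, 0.4, -1.6]
grip_width: 0.142
grip_force: 48.9
10.3 [537.9 -24.9  96.3] yaw 78.51 tilt 0.01 F [ 0.5  0.4 -1.6] M [-0.04 -0.25  0.  ] w 12.1 gf 48.9 j [-0.26  0.45  1.6   0.    1.08 -0.06]
```

```bash
python3 -m handwheel '[[[1,0,0,-0.02,0],[1,0,0,-0.02,0],[1,0,0,0,0]]]'
python3 -m handwheel '[[[1,0,0,-0.02,0],[1,0,0,-0.02,0],[1,0,0,0,0]]]'
python3 -m handwheel '[[[1,0,0,-0.02,0],[1,0,0,0,0]]]'
python3 -c "from h import *;st()"
```

```text
time_s: 10.6
eef_pos: [537.9, -24.9, 94.3]
ee_rot: [-0.0, 0.774, 0.633, -0.0]
force: [1.0, 0.1, -0.8]
grip_width: 0.142
grip_force: 48.9
time_s: 10.9
eef_pos: [537.9, -24.9, 92.4]
ee_rot: [-0.0, 0.774, 0.633, -0.0]
force: [0.4, -0.6, -2.3]
grip_width: 0.14
grip_force: 48.9
time_s: 11.1
eef_pos: [537.9, -24.9, 91.4]
ee_rot: [-0.0, 0.774, 0.633, -0.0]
force: [1.1, 0.1, -1.5]
grip_width: 0.138
grip_force: 48.9
11.1 [537.9 -24.9  91.4] yaw 78.52 tilt 0.0 F [ 1.1  0.1 -1.5] M [-0.06 -0.18  0.02] w 11.8 gf 48.9 j [-0.26  0.46  1.61  0.    1.07 -0.06]
```

```bash
python3 -m handwheel '[[[1,0,0,-0.02,0],[1,0,0,-0.02,0],[1,0,0,0,0]]]'
python3 -m handwheel '[[[1,0,0,-0.02,0],[1,0,0,-0.02,0],[1,0,0,0,0]]]'
python3 -c "from h import *;st()"
```

```text
time_s: 11.4
eef_pos: [537.9, -24.9, 89.3]
ee_rot: [-0.0, 0.774, 0.633, -0.0]
force: [0.7, 1.1, -0.2]
grip_width: 0.141
grip_force: 48.9
time_s: 11.7
eef_pos: [538.0, -24.9, 87.6]
ee_rot: [0.0, 0.774, 0.633, 0.0]
force: [-0.0, -0.5, 2.1]
grip_width: 0.14
grip_force: 49.3
11.7 [538.  -24.9  87.6] yaw 78.52 tilt 0.02 F [-0.  -0.5  2.1] M [-0.01 -0.06 -0.02] w 11.9 gf 49.3 j [-0.26  0.47  1.61 -0.    1.06 -0.06]
```

```bash
python3 -m handwheel '[[[1,0,0,-0.02,0],[1,0,0,-0.02,0],[1,0,0,0,0],[1,0,0,0,0]]]'
python3 -m handwheel '[[[1,0,0,-0.02,0],[1,0,0,-0.02,0],[1,0,0,0,0],[1,0,0,0,0]]]'
python3 -c "from h import *;st()"
```

```text
time_s: 12.1
eef_pos: [538.0, -24.9, 85.7]
ee_rot: [0.0, 0.774, 0.633, 0.0]
force: [-0.1, -0.3, 4.2]
grip_width: 0.136
grip_force: 49.6
time_s: 12.5
eef_pos: [538.2, -24.9, 83.9]
ee_rot: [0.0, 0.774, 0.633, 0.0]
force: [0.2, 0.0, 6.9]
grip_width: 0.142
grip_force: 49.8
12.5 [538.2 -24.9  83.9] yaw 78.52 tilt 0.05 F [0.2 0.  6.9] M [ 0.03 -0.02 -0.02] w 12.1 gf 49.8 j [-0.26  0.47  1.61  0.    1.06 -0.06]
```

```bash
python3 -m handwheel '[[[1,0,0,-0.02,0],[1,0,0,-0.02,0],[1,0,0,-0.02,0],[1,0,0,0,0],[1,0,0,0,0]]]'
python3 -m handwheel '[[[1,0,0,-0.02,0],[1,0,0,-0.02,0],[1,0,0,0,0],[1,0,0,0,0]]]'
python3 -c "
from h import *
import time
from rig import optics,ctrl
st()
for i in range(6): optics.capture('side'); print(ctrl.sense()['force'].round(1))"
```

```text
time_s: 13.0
eef_pos: [538.4, -25.0, 81.3]
ee_rot: [0.001, 0.774, 0.633, 0.0]
force: [0.2, 0.5, 10.0]
grip_width: 0.14
grip_force: 50.2
time_s: 13.4
eef_pos: [538.6, -25.1, 79.5]
ee_rot: [0.001, 0.774, 0.633, 0.001]
force: [-0.6, 0.6, 12.0]
grip_width: 0.14
grip_force: 50.4
13.4 [538.6 -25.1  79.5] yaw 78.52 tilt 0.12 F [-0.6  0.6 12. ] M [ 0.06  0.12 -0.01] w 11.9 gf 50.4 j [-0.26  0.48  1.62  0.    1.04 -0.06]
[-1.4 -0.4 12.3]
[-0.3 -0.2 11.1]
[-0.4  0.2 11.5]
[ 0.1  0.3 11.4]
[ 0.2  0.5 11.4]
[-0.5 -0.2 12. ]
```

```bash
python3 -m handwheel '[[[1,0,0,-0.02,0],[1,0,0,-0.006,0],[1,0,0,0,0],[1,0,0,0,0]]]'
python3 -m handwheel '[[[1,0,0,0,0.4],[1,0,0,0,0.4],[1,0,0,0,0.4],[1,0,0,0,0.4],[1,0,0,0,0.4],[1,0,0,0,0]]]'
python3 -c "from h import *;st()"
```

```text
time_s: 14.1
eef_pos: [538.6, -25.1, 78.4]
ee_rot: [0.001, 0.774, 0.633, 0.001]
force: [-0.6, -0.5, 12.7]
grip_width: 0.138
grip_force: 50.6
time_s: 14.7
eef_pos: [538.7, -25.1, 78.5]
ee_rot: [0.001, 0.678, 0.735, 0.001]
force: [-0.8, 0.5, 12.7]
grip_width: 0.14
grip_force: 50.6
14.7 [538.7 -25.1  78.5] yaw 94.61 tilt 0.14 F [-0.8  0.5 12.7] M [0.12 0.17 0.01] w 11.9 gf 50.6 j [-0.26  0.48  1.62  0.    1.04 -0.34]
```

```bash
python3 -m handwheel '[[[1,0,0,0,0.5],[1,0,0,0,0.5],[1,0,0,0,0.5],[1,0,0,0,0.5],[1,0,0,0,0.5],[1,0,0,0,0.5],[1,0,0,0,0.5],[1,0,0,0,0.5],[1,0,0,0,0]]]'
python3 -c "from h import *;st()"
```

```text
time_s: 15.6
eef_pos: [538.7, -25.1, 78.5]
ee_rot: [0.001, 0.449, 0.893, 0.0]
force: [-0.5, 0.0, 12.8]
grip_width: 0.141
grip_force: 50.6
15.6 [538.7 -25.1  78.5] yaw 126.63 tilt 0.15 F [-0.5  0.  12.8] M [ 0.07  0.11 -0.06] w 12.0 gf 50.6 j [-0.26  0.48  1.62  0.    1.04 -0.9 ]
```

```bash
python3 -m handwheel '[[[1,0,0,0,0.55],[1,0,0,0,0.55],[1,0,0,0,0.55],[1,0,0,0,0.55],[1,0,0,0,0.55],[1,0,0,0,0.55],[1,0,0,0,0.55],[1,0,0,0,0.55],[1,0,0,0,0.85],[1,0,0,0,0]]]'
python3 -m handwheel '[[[1,0,0,0,0],[1,0,0,0,0],[1,0,0,0,0]]]'
python3 -c "from h import *;st()"
```

```text
time_s: 16.6
eef_pos: [538.7, -25.1, 78.4]
ee_rot: [0.001, 0.098, 0.995, -0.0]
force: [-1.6, -0.1, 13.2]
grip_width: 0.144
grip_force: 50.6
time_s: 16.9
eef_pos: [538.7, -25.1, 78.5]
ee_rot: [0.001, 0.1, 0.995, -0.0]
force: [-0.7, 0.1, 13.0]
grip_width: 0.14
grip_force: 50.6
16.9 [538.7 -25.1  78.5] yaw 168.52 tilt 0.15 F [-0.7  0.1 13. ] M [ 0.06  0.19 -0.  ] w 11.9 gf 50.6 j [-0.26  0.48  1.62 -0.    1.04 -1.63]
```

```bash
python3 -m handwheel '[[[1,0,0,0.02,0],[1,0,0,0.02,0],[1,0,0,0.02,0],[1,0,0,0,0],[1,0,0,0,0]]]'
python3 -m handwheel '[[[1,0,0,0.02,0],[1,0,0,0.02,0],[1,0,0,0,0],[1,0,0,0,0]]]'
python3 -c "from h import *;st()"
```

```text
time_s: 17.4
eef_pos: [538.4, -25.1, 81.0]
ee_rot: [0.001, 0.1, 0.995, -0.0]
force: [-0.0, 0.0, 10.7]
grip_width: 0.139
grip_force: 50.2
time_s: 17.8
eef_pos: [538.3, -25.0, 82.8]
ee_rot: [0.001, 0.1, 0.995, -0.0]
force: [0.6, -0.5, 7.7]
grip_width: 0.139
grip_force: 50.0
17.8 [538.3 -25.   82.8] yaw 168.52 tilt 0.08 F [ 0.6 -0.5  7.7] M [0.   0.   0.03] w 11.8 gf 50.0 j [-0.26  0.47  1.62 -0.    1.05 -1.63]
```

```bash
python3 -m handwheel '[[[1,0,0,0.02,0],[1,0,0,0,0],[1,0,0,0,0]]]'
python3 -m handwheel '[[[1,0,0,0.012,0],[1,0,0,0,0],[1,0,0,0,0]]]'
python3 -c "from h import *;st()"
```

```text
time_s: 18.1
eef_pos: [538.2, -25.0, 83.6]
ee_rot: [0.001, 0.1, 0.995, -0.0]
force: [0.5, -0.5, 6.5]
grip_width: 0.141
grip_force: 49.9
time_s: 18.4
eef_pos: [538.1, -25.0, 84.1]
ee_rot: [0.0, 0.1, 0.995, -0.0]
force: [-0.1, 0.4, 6.5]
grip_width: 0.139
grip_force: 49.8
18.4 [538.1 -25.   84.1] yaw 168.51 tilt 0.04 F [-0.1  0.4  6.5] M [-0.01 -0.05  0.01] w 11.8 gf 49.8 j [-0.26  0.47  1.61 -0.    1.06 -1.63]
```

```bash
python3 -m handwheel '[[[1,0,0,0.01,0],[1,0,0,0,0],[1,0,0,0,0]]]'
python3 -m handwheel '[[[1,0,0,0.01,0],[1,0,0,0,0],[1,0,0,0,0]]]'
python3 -c "from h import *;st()"
```

```text
time_s: 18.7
eef_pos: [538.0, -25.0, 84.4]
ee_rot: [0.0, 0.1, 0.995, -0.0]
force: [0.7, -1.1, 4.5]
grip_width: 0.138
grip_force: 49.6
time_s: 19.0
eef_pos: [537.8, -24.9, 84.5]
ee_rot: [-0.0, 0.1, 0.995, -0.0]
force: [3.1, -1.4, -0.3]
grip_width: 0.137
grip_force: 48.9
19.0 [537.8 -24.9  84.5] yaw 168.51 tilt 0.02 F [ 3.1 -1.4 -0.3] M [-0.21 -0.51 -0.04] w 11.6 gf 48.9 j [-0.26  0.47  1.61 -0.    1.06 -1.63]
```

The lips have caught: the vertical force dropped to zero at TCP 84.5. Releasing.

```bash
python3 -m handwheel '[[[0.6,0,0,0,0],[0.4,0,0,0,0],[0.2,0,0,0,0],[0,0,0,0,0],[-0.2,0,0,0,0],[-0.2,0,0,0,0],[-0.2,0,0,0,0]]]'
python3 -m handwheel '[[[-0.2,0,0,0.1,0],[-0.2,0,0,0.2,0],[-0.2,0,0,0.4,0],[-0.2,0,0,0.5,0],[-0.2,0,0,0.5,0],[-0.2,0,0,0.5,0],[-0.2,0,0,0.5,0]]]'
python3 -m handwheel '[[[-0.2,-0.3,-0.5,0,0],[-0.2,-0.3,-0.5,0,0],[-0.2,-0.3,-0.5,0,0],[-0.2,-0.3,-0.5,0,0],[-0.2,-0.3,-0.5,0,0],[-0.2,-0.3,-0.5,0,0],[-0.2,-0.3,-0.5,0,0],[-0.2,-0.3,-0.5,0,0],[-0.2,0,0,0,0],[-0.2,0,0,0,0]]]'
python3 - <<'E'
from h import *
from rig import optics
st();im=[]
for n,(u,v) in(("side",(265,190)),("top",(268,212))):
    c=optics.capture(n);pickle.dump(c,open(n+"3.pkl","wb"));im.append(cv2.resize(c["img"][v-40:v+40,u-33:u+33],(396,480),interpolation=cv2.INTER_CUBIC))
    k,l,s_,ce=cv2.connectedComponentsWithStats(red(c["img"]))
    for i in range(1,k):
        if s_[i,4]>5 and 240<ce[i][0]<300: print(n,s_[i],ce[i].round(1))
    print(n,"pred handle",proj(c,[537.9,-25,96.5]))
cv2.imwrite("pics/r3.png",np.hstack(im))
E
```

```text
time_s: 19.7
eef_pos: [537.9, -24.9, 84.8]
ee_rot: [-0.0, 0.1, 0.995, 0.0]
force: [0.4, -0.1, -0.6]
grip_width: 0.6
grip_force: 0.0
time_s: 20.4
eef_pos: [537.8, -24.9, 221.9]
ee_rot: [0.001, 0.1, 0.995, -0.0]
force: [-0.5, -0.7, 0.0]
grip_width: 0.596
grip_force: 0.0
time_s: 21.4
eef_pos: [417.9, -225.1, 220.5]
ee_rot: [0.0, 0.101, 0.995, -0.0]
force: [0.5, 1.2, 0.4]
grip_width: 0.599
grip_force: 0.0
21.4 [ 417.9 -225.1  220.5] yaw 168.45 tilt 0.05 F [0.5 1.2 0.4] M [-0.06  0.03 -0.02] w 50.9 gf 0.0 j [-0.74  0.19  1.62  0.    1.33 -2.11]
side [261 175   9  13 107] [265.  180.6]
side [248 197   3   4   7] [248.6 198. ]
side [278 201   5  10  46] [280.  205.9]
side pred handle [265.7 180.5]
top [271 200   2   4   7] [271.6 201.7]
top [266 210   5   8  33] [268.2 213.7]
top [264 229   3   5   7] [265. 231.]
top pred handle [268.4 213.5]
```

View pics/r3.png

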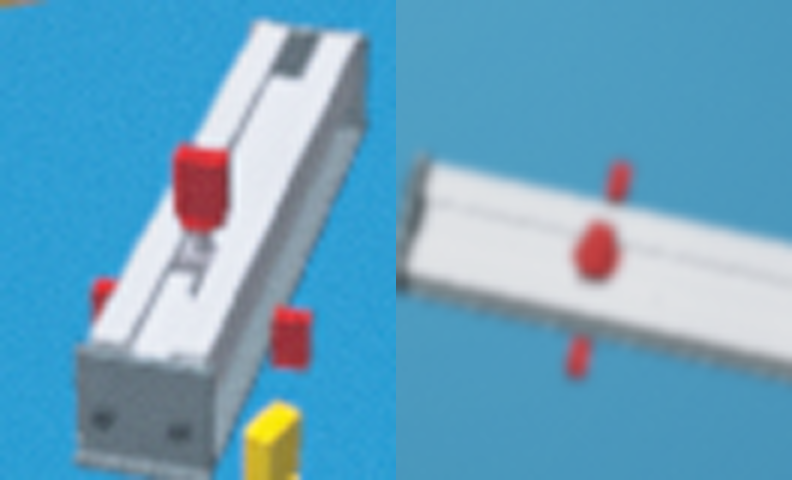

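The nut stands upright and crosswise, level with the pointers. Its handle is at side (265,181) and top (268,214), within a pixel of the prediction. Handing in.

```bash
python3 -c "from rig import ctrl;print(ctrl.finish_job())"
```

```text
the job is handed in; nothing more can be done
None
```

The red nut is caught crosswise under the rail's lips, upright and level with the pointers, and the robot is clear of it; I handed the job in at about 21 s, and the hand-in gave no verdict.

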